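# Clamp a freshly glued tealight holder with a squeeze clamp

### The arm

A 7-joint arm with a two-finger parallel gripper is mounted at the origin on the work surface; the furniture and walls round the work are solid. World frame = base frame: x ahead of the robot, y to its left, z up, the work surface at z = 0. Lengths are in m, angles in degrees, forces in N, time in s.
With the tool pointing down it reaches from about 0.425 to 0.875 m from the base axis. Payload 4.7 kg.
Tool frame: the origin (TCP) lies at the very end of the fingers, on their centre line; the grasp point (between the pads) lies 19 mm behind it (env.grasp_offset is the distance from the TCP to the grasp point, in m); z points along the fingers, y is the line along which they close (so a half turn about z gives the same grasp; the last joint's range is limited). The gripper opens to 87 mm and grips with 3 to 60 N. Pads are 19 mm wide; open, the fingers measure 117 mm over their backs; the gripper's body (75 mm by 190 mm) begins 51 mm behind the grasp point.
Start: joints at [72.485, 18.392, -4.016, 83.108, 1.295, 78.541, -3.26], TCP at [0.204, -0.617, 0.193] pointing down, gripper open.
Joint ranges: [-163.93, 163.93], [-17.29, 119.83], [-79.2, 71.16], [3.27, 140.29], [-89.18, 269.18], [5.43, 117.66], [-154.24, 154.24]. Speed limits (degrees/s): [147.25, 147.25, 180, 180, 180, 180, 180].

### API

Orientations are given as [roll, pitch, yaw] about the fixed x, y, z axes, in that order (R = Rz(yaw) Ry(pitch) Rx(roll)).
In Python, from cell import env gives the robot as it stands. The module is installed in compiled form; this text tells all that it offers.
- The arm moves only by the tool drive_tool, never from a script. Its argument "moves" is one flat list of numbers, 5 for each row, row after row: the shift along the tool's x, y, z in units of 40 mm (1.0 is 40 mm), then the turn about the tool's z in units of 10 degrees (1.0 is 10 degrees), then the finger opening in mm, from 0 to 87. A call has 1 to 5 rows; each row is the pose to reach, as a shift and turn from the pose commanded when the call began, along the tool's axes at that moment; what a row does not reach only later rows make up. A row lasts 1/8 s, in which the tool goes at most 62.5 mm and 10.7 degrees, less where a joint would pass 70% of its speed; a pose out of reach is approached as far as the arm can. A call with a gripper value outside its range is refused whole. The fingers move at their own pace and stop on an object; "squeeze" is the grip in N (left out, the last holds). Time passes only in rows, so rows that repeat a pose let the fingers close. It gives the time, the measured TCP pose, the force, the opening and the grip force at its end, in the units of the state.
- env.get_obs(): the state, without advancing time (a new reading comes with each control period).
- env.read_camera(name): name is "side" or "top" or "wrist"; returns (picture, depth): 480x640x3 uint8, red, green, blue; 480x640 float32, m along the optical axis (not along the pixel's ray), 0 where there is no reading.
- env.camera_model(name): a dict with "K" (3x3 intrinsics, pixels), "k1" (the pictures are not rectified: a ray, as slopes to the right and down, at radius r is drawn at 1 + k1 r^2 times it, then the intrinsics apply), "rvec" (rotation vector, rad) and "tvec" (3), from world to camera coordinates, as OpenCV has them; the wrist camera has in their place "tool_from_camera" (4x4, takes a point from camera to tool coordinates, whose origin is the TCP and whose axes are the flange's). Camera axes: x right, y down, z forward; pixel columns grow to the right and rows downward; lengths in m; the calibration is good to about 2 mm. A picture is of the moment at which its call begins: read the wrist's pose just before it. camera_model takes no time and is no camera call.
- env.sign_off(): hands the job in; it is judged then, once.
The state is a dict: "time_s": time; "qpos": joint angles; "joint_velocities": joint speeds; "effort": joint torques, N m; "tool_pos": TCP position; "tool_rot": TCP orientation; "force": force on the tool from outside, world axes, zero at the start; "wrist_torque": the same for the moment, N m; "grip_width": finger opening in m; "grasp_force": force on a finger pad.
Only numpy, scipy, OpenCV 4.12 (cv2) and the standard library are available. Lean on these libraries where they do the work, as an engineer would, in place of code of your own. Each camera call takes 0.05 s, during which the arm holds its last target. There are 200 camera calls.

### The job

Set the glued wooden tealight holder upright on the clamp's foot plate, between the fixed jaw and the orange sprung pad and lengthwise along the clamp. Then pump the clamp's two orange handles with the gripper until the pad has come up to the wood, pressed it home against the fixed jaw and been pushed in by about half of its 12 mm spring travel, but never nearly all the way, or the joint is crushed. Finish still gripping both squeezed handles so that the pressure stays on; drive the pad only through the handles and leave the other things on the worktop where they are.

Things in the scene. Friction and masses are not known exactly. Their poses are not given: they have to be found in the camera images.
- clamp: Blue one-hand ratchet clamp, fixed to the worktop; place and heading vary. Origin on the worktop; +x along the bar from handles to fixed jaw, z up. In its frame (mm): foot plate x -165 to 120, 76 wide, top z 20; fixed jaw's face at x 90, looking to -x, 60 wide, top z 70; ratchet housing x -159 to -51, 42 wide, top z 66, the handles stand up out of it; rod behind it to x -191, under z 50.
- jaw (a joint): Advance of the moving jaw along clamp +x, m, 0 to 0.062 (starts at 0 to 0.016). Its plate: 48 wide, top z 67, front at clamp x = -32 mm + jaw; pad's face at -10 mm + jaw - pad. Each squeeze of the handles drives it forward over a 5 mm ratchet; friction (2.5 N) keeps it there when they open, but most of the pad's pressure is lost if they are let go.
- pad (a joint): How far the sprung pad is pushed in towards the jaw's plate, m: 0 free, 0.0125 at its stop; 1500 N/m. About 0.006 is right; over 0.0105 crushes the joint.
- squeeze (a joint): How far each handle has moved towards the other, m: 0 open, 0.016 fully squeezed. Both move equally and parallel and spring apart by themselves (5 to 7 N). In a stroke the jaw advances as far as one handle does, less up to 6 mm of ratchet slack at its beginning (so about 10 mm; against the pad spring it follows by about two thirds); open them fully before the next stroke.
- jaw_pad: The orange sprung pad with a black rubber face, 44 wide, 34 high, z 27 to 61 mm. The body's origin is not on the pad: it is the clamp's origin shifted along clamp x by jaw - pad. The robot may not push it.
- rear_handle: Orange upright handle farther from the jaws: 12 mm thick along the clamp's x, 26 wide, z 68 to 146 mm, rounded. Centred at clamp x = -132 mm + squeeze, y 0. (Its origin is the clamp's origin shifted along clamp x by squeeze.)
- front_handle: The other orange handle, same size, centred at clamp x = -78 mm - squeeze, y 0. Over both handles it measures 66 mm when open and 34 mm when fully squeezed; midpoint always at clamp x = -105 mm. (Its origin is the clamp's origin shifted along clamp x by -squeeze.)
- holder: Pale wooden tealight holder, a block 60 (x) x 46 (y) x 44 (z) mm with a 28 mm round recess 14 mm deep in its top and a dark glue line across its middle; loose, 0.08 to 0.15 kg. Origin: centre of its underside. In the clamp its x lies along the clamp's x (either way round); seated against the fixed jaw its centre is at clamp x = +60 mm, its underside on the foot plate at z 20.
- mug_pen: Orange mug, 78 x 110 x 101 mm; bystander. Origin: centre of underside.
- candle_jar: Candle in a clear glass, 76 mm wide, 90 high; bystander. Origin: centre of underside.
- cream_pot: Round pot with a tan lid, 91 mm wide, 53 high; bystander. Origin: centre of underside.
- tape_roll: Roll of tan tape lying flat, 96 mm wide, 25 high; bystander. Origin: centre of underside.
- glue_tube: White glue tube standing, 30 x 47 x 156 mm; bystander. Origin: centre of underside.
- pill_case: Small blue case, 34 x 42 x 18 mm; bystander. Origin: centre of underside.
Things that resemble listed ones, but are neither listed nor needed, are in the scene too. Of the things like the holder, leave any that is green or pink; of the rest the smaller one is meant.

How it is judged (in metres and radians):
On the way, in this order (a step that is already met when the one before it is completed fails the run):
1. the holder stands on the foot plate between the jaws, let go, the pad not yet pushed in (z of holder in the frame of clamp between 0.016 and 0.025 m and y of holder in the frame of clamp between -0.01 and 0.01 m and x of holder in the frame of clamp between 0.025 and 0.066 m and angle between holder's own z axis and vertical below 0.1 rad and contact force between the fingers and holder below 0.2 N and value of joint pad below 0.002 m), for 0.2 s.
2. the pad is pushed in at least 3 mm against the holder by both gripped handles (value of joint pad above 0.003 m and contact force between jaw_pad and holder above 2 N and contact force between the fingers and rear_handle above 1 N and contact force between the fingers and front_handle above 1 N), for 0.2 s.
At the end, for the whole second after the job is handed in: Fingers grip both handles (over 1 N each); pad pushed in 3.5 to 9 mm, pressing the holder (over 3 N) to the clamp; holder upright and at rest on the foot plate, within 5 mm of seated at the fixed jaw, 10 mm of the middle line and 0.12 rad of the clamp's heading (z of holder in the frame of clamp between 0.016 and 0.025 m and y of holder in the frame of clamp between -0.01 and 0.01 m and x of holder in the frame of clamp between 0.055 and 0.066 m and angle between holder's own z axis and vertical below 0.1 rad and contact force between the fingers and rear_handle above 1 N and contact force between the fingers and front_handle above 1 N and angle between the x axis of holder and the x axis of clamp, either way round below 0.12 rad and value of joint pad between 0.0035 and 0.009 m and contact force between jaw_pad and holder above 3 N and contact force between holder and clamp above 3 N and linear speed of holder below 0.02 m/s); the arm keeps its last pose, push and grip.
It fails at once if the joint is crushed: the pad is pushed in more than 10.5 mm (value of joint pad above 0.0105 m).
It fails at once if the robot pushes the sprung pad itself with more than 3 N (contact force between any of the arm, the fingers and jaw_pad above 3 N).
It fails at once if one of the bystanders is moved more than 3 cm (distance of any of mug_pen, candle_jar, cream_pot, tape_roll, glue_tube, pill_case from where it was at the start of the episode above 0.03 m).
It also fails if it takes over 51 s, if anything falls off the work surface, if the arm or the gripper's body presses on something with over 40 N, if the wrist force passes 120 N, or if a joint passes its speed limit or range.

## Working session

There is one attempt and no reset: what is moved stays moved. The work goes in short steps, Python scripts to look and compute and a tool call to move; the robot and the scene stay as the last step left them, time stands still between calls to the robot, and variables do not carry over. Pictures are saved under pics/ and viewed, at most 10 in all, crops included, and the job is handed in when it is done.

Besides the shell and the picture viewer there is one more tool, called after "Emit:" as name(argument=value, ...), one argument or row to a line, values as JSON. drive_tool: Moves the arm, as the interface text tells. Its arguments: {"type":"object","properties":{"moves":{"type":"array","items":{"type":"number"}},"squeeze":{"type":"number"}},"required":["moves"]}

```bash
mkdir -p pics && cat > h.py <<'E'
import numpy as np, cv2
from scipy.spatial.transform import Rotation as R
from cell import env
def cloud(name, tool=None):
    if name=="wrist":
        s=env.get_obs(); 
    img,d=env.read_camera(name); m=env.camera_model(name)
    K=np.array(m["K"]); k1=m["k1"]
    v,u=np.mgrid[0:480,0:640]
    xd=(u-K[0,2])/K[0,0]; yd=(v-K[1,2])/K[1,1]
    x,y=xd.copy(),yd.copy()
    for _ in range(10):
        f=1+k1*(x*x+y*y); x,y=xd/f,yd/f
    P=np.stack([x*d,y*d,d],-1).astype(float)
    if name=="wrist":
        T=np.array(m["tool_from_camera"]); P=P@T[:3,:3].T+T[:3,3]
        Rt=R.from_euler('xyz',s["tool_rot"],degrees=True).as_matrix()
        P=P@Rt.T+np.array(s["tool_pos"])
    else:
        Rc=cv2.Rodrigues(np.array(m["rvec"],float))[0]
        P=(P-np.array(m["tvec"]).ravel())@Rc
    P[d==0]=np.nan
    return img,d,P
def save(n,img): cv2.imwrite(f"pics/{n}.png",cv2.cvtColor(img,cv2.COLOR_RGB2BGR))
E
python3 - <<'E'
from h import *
print(env.get_obs())
a,d,P=cloud("top"); np.savez("top.npz",a=a,P=P); save("top0",a)
a2,d2,P2=cloud("side"); np.savez("side.npz",a=a2,P=P2); save("side0",a2)
for n in("top","side"):print(env.camera_model(n))
E
```

```text
{'time_s': 0.0, 'qpos': array([72.48381541, 18.44026932, -4.01642599, 83.17710211,  1.29615323,
       78.53909724, -3.25909548]), 'joint_velocities': array([-0.03470129,  0.02131668, -0.15241244,  0.07737314,  0.03045172,
        0.04409636, -0.07616381]), 'effort': array([ 4.72450229e-04, -4.91272223e+01, -4.03216789e-01, -3.12531924e+01,
       -6.39332389e-02,  4.34238883e-02,  1.49043758e-04]), 'tool_pos': array([ 0.20410994, -0.61646872,  0.1917287 ]), 'tool_rot': array([-1.79888844e+02,  6.60850689e-03,  1.83279730e+01]), 'force': array([-0.56164494, -0.34224724, -0.43581008]), 'wrist_torque': array([ 3.94120750e-02, -3.84948205e-05, -8.85026209e-03]), 'grasp_force': 0.0, 'grip_width': 0.08687573573835851}
{'K': array([[576.62377901,   0.        , 322.67243285],
       [  0.        , 576.62377901, 247.11546192],
       [  0.        ,   0.        ,   1.        ]]), 'k1': -0.0591850499870715, 'rvec': array([ 2.42927299, -1.43031213,  0.25711694]), 'tvec': array([-0.25590551,  0.42666209,  1.46298841])}
{'K': array([[614.89525522,   0.        , 319.41537609],
       [  0.        , 614.89525522, 248.26014862],
       [  0.        ,   0.        ,   1.        ]]), 'k1': -0.07856881020779688, 'rvec': array([ 2.1092751 , -0.06882121,  0.03187052]), 'tvec': array([-0.53779605,  0.06225651,  1.65030008])}
```

View pics/top0.png

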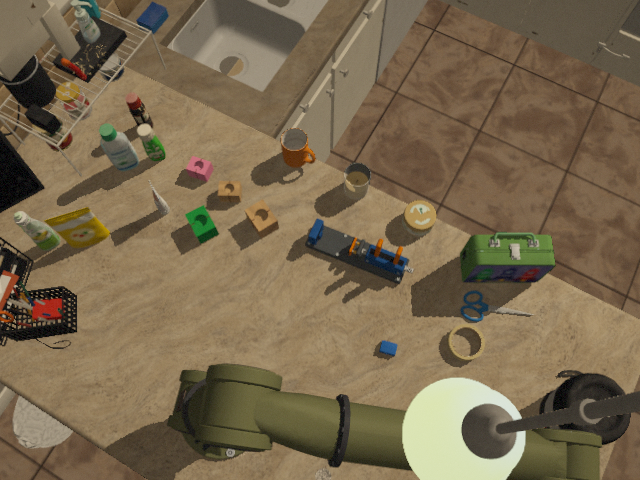

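View pics/side0.png

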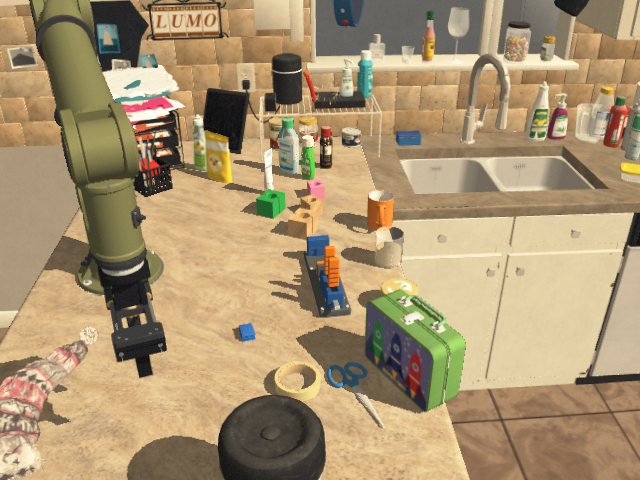

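The top view shows the small tan holder near (230,190) and a larger tan one at (262,219). The clamp's fixed jaw is at (316,235) and its handles are near (390,255).

```bash
python3 - <<'E'
from h import *
t=np.load("top.npz");a,P=t["a"],t["P"]
s=np.load("side.npz");a2,P2=s["a"],s["P"]
def mask(a,lo,hi): return cv2.inRange(cv2.cvtColor(a,cv2.COLOR_RGB2HSV),lo,hi)>0
def rep(n,m,P,pts=True):
    Q=P[m&np.isfinite(P[...,2])]
    print(n,len(Q),Q.min(0).round(3) if len(Q) else'',Q.max(0).round(3) if len(Q) else'')
    return Q
print("table z",np.nanmedian(P[300:340,250:350,2]),P[190,230],P[219,262])
# small block: top points
w=np.zeros(a.shape[:2],bool);w[172:208,212:248]=1
Q=rep("win",w&(P[...,2]>.025),P)
print(np.histogram(Q[:,2],bins=np.arange(.02,.08,.004)))
T=Q[(Q[:,2]>.036)]
r=cv2.minAreaRect((T[:,:2]*1000).astype(np.float32));print("block",r)
w[:]=0;w[198:242,242:282]=1
Q=rep("big",w&(P[...,2]>.04),P);print(cv2.minAreaRect((Q[:,:2]*1000).astype(np.float32)))
# clamp
w[:]=0;w[210:290,295:420]=1
bl=mask(a,(100,120,40),(125,255,255))&w; og=mask(a,(5,170,120),(18,255,255))&w
Qb=rep("blue",bl&(P[...,2]>.03),P);Qo=rep("orange",og&(P[...,2]>.02),P)
hi=Qo[Qo[:,2]>.125];print("handle tops",len(hi));
for q in hi:print(q.round(3),end=' ')
J=Qb[(Qb[:,2]>.055)];print()
print("hist blue x",J[:,0].min(),J[:,0].max())
lab=cv2.connectedComponentsWithStats((bl&(P[...,2]>.05)).astype(np.uint8))
for i in range(1,lab[0]):
    if lab[2][i,4]>15:
        q=P[lab[1]==i];q=q[np.isfinite(q[:,2])];print(i,lab[2][i],q.mean(0).round(4),cv2.minAreaRect((q[:,:2]*1000).astype(np.float32)))
pl=w&(P[...,2]>.013)&(P[...,2]<.026)
q=P[pl];print("plate",len(q),cv2.minAreaRect((q[:,:2]*1000).astype(np.float32)))
z=a[150:300,200:430];save("zoom",cv2.resize(z,(800,522),interpolation=cv2.INTER_CUBIC))
for n,c in dict(mug=(148,295),jar=(178,357),pot=(216,420),tape=(343,466),pill=(348,388),glue=(203,160)).items():print(n,P[c])
E
```

```text
table z 0.0002783771524313994 [0.53706574 0.31011441 0.02960862] [0.49817283 0.1767548  0.04769353]
win 387 [0.5   0.274 0.025] [0.57  0.348 0.054]
(array([  0,  17,  48,  35,  35, 102, 115,  28,   7,   0,   0,   0,   0,
         0]), array([0.02 , 0.024, 0.028, 0.032, 0.036, 0.04 , 0.044, 0.048, 0.052,
       0.056, 0.06 , 0.064, 0.068, 0.072, 0.076]))
block ((534.4014892578125, 311.27947998046875), (53.51474380493164, 61.86166763305664), 29.010459899902344)
big 572 [0.458 0.135 0.04 ] [0.545 0.232 0.067]
((502.0030517578125, 183.78802490234375), (83.09890747070312, 61.01569366455078), 63.42229461669922)
blue 672 [ 0.506 -0.231  0.031] [0.581 0.038 0.078]
orange 112 [ 0.528 -0.21   0.048] [ 0.572 -0.077  0.156]
handle tops 71
[ 0.564 -0.145  0.145] [ 0.566 -0.147  0.144] [ 0.568 -0.149  0.142] [ 0.561 -0.146  0.147] [ 0.562 -0.148  0.148] [ 0.565 -0.15   0.144] [ 0.564 -0.153  0.149] [ 0.558 -0.145  0.145] [ 0.56  -0.147  0.145] [ 0.561 -0.149  0.144] [ 0.559 -0.152  0.152] [ 0.565 -0.153  0.141] [ 0.556 -0.146  0.145] [ 0.555 -0.149  0.151] [ 0.558 -0.151  0.145] [ 0.559 -0.153  0.
[... 1432 characters left out ...]
1.320009231567383), 4.811643123626709)
2 [365 245  42  29 327] [ 0.5477 -0.1795  0.0638] ((555.9754028320312, -177.36712646484375), (42.34649658203125, 105.57576751708984), 5.924192428588867)
3 [381 249  14   8  50] [ 0.5715 -0.1746  0.066 ] ((570.6862182617188, -175.01025390625), (12.111950874328613, 38.22351837158203), 3.243119239807129)
plate 1405 ((556.0747680664062, -117.18424987792969), (191.5942840576172, 321.2692565917969), 36.78476333618164)
mug [0.75408033 0.22055728 0.01480794]
jar [0.73803735 0.00497616 0.04955097]
pot [ 0.71553288 -0.20398954  0.05584765]
tape [ 0.4680957  -0.46792705  0.00355984]
pill [ 0.35431555 -0.29212306  0.0123077 ]
glue [0.39029031 0.43478028 0.0881276 ]
```

View pics/zoom.png

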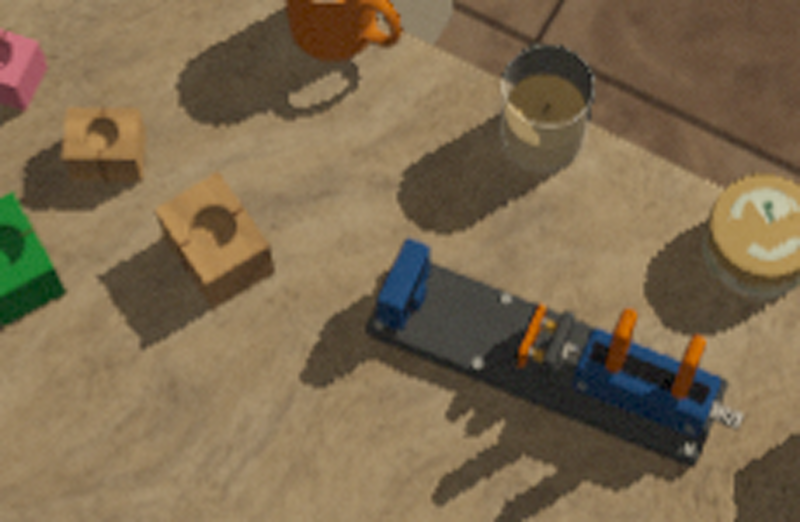

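```bash
cat >> h.py <<'E'
def go(x,y,z,yaw,s=None):
    s=s or env.get_obs(); Rt=R.from_euler('xyz',s["tool_rot"],degrees=True).as_matrix()
    d=Rt.T@(np.array([x,y,z])-s["tool_pos"])/.04
    t=-((yaw-s["tool_rot"][2]+180)%360-180)/10
    print("t",round(s["time_s"],2),"pos",np.round(s["tool_pos"],4),np.round(s["tool_rot"],2),"F",np.round(s["force"],1),"w",round(s["grip_width"]*1000,1),round(s["grasp_force"],1))
    print("units",d.round(3),"turn",round(t,3),"dist mm",round(np.linalg.norm(d)*40))
E
python3 -c "
from h import *
go(.53,-.09,.36,95.5)"
```

```text
t 0.1 pos [ 0.2041 -0.6166  0.1919] [-179.91    0.     18.32] F [-0.1 -0.5  0.7] w 86.6 0.0
units [11.872 -9.942 -4.187] turn -7.718 dist mm 642
```

Emit:
drive_tool(
  moves=[1.2,-1,-0.5,-0.8,87,2.3,-1.9,-1.2,-1.7,87,3.4,-2.8,-2,-2.6,87,4.6,-3.8,-2.6,-3.4,87,5.8,-4.8,-3.2,-4.2,87],
)

```text
time_s: 0.72
tool_pos: [0.3572, -0.3723, 0.3159]
tool_rot: [180.0, 0.0, 60.6]
force: [0.0, -0.6, 0.1]
grip_width: 0.0868
grasp_force: 0.0
```

```bash
python3 -c "
from h import *
go(.53,-.09,.36,95.5)"
```

```text
t 0.72 pos [ 0.3572 -0.3723  0.3159] [1.800e+02 2.000e-02 6.058e+01] F [ 0.  -0.6  0.1] w 86.8 0.0
units [ 8.27   0.295 -1.106] turn -3.492 dist mm 334
```

Emit:
drive_tool(
  moves=[1.5,0,-0.2,-0.7,87,3,0.1,-0.4,-1.4,87,4.5,0.2,-0.6,-2.1,87,6,0.2,-0.8,-2.8,87,7.5,0.3,-1,-3.5,87],
)

```text
time_s: 1.35
tool_pos: [0.516, -0.1176, 0.3554]
tool_rot: [-180.0, 0.0, 95.5]
force: [1.4, -0.1, -0.4]
grip_width: 0.0868
grasp_force: 0.0
```

Emit:
drive_tool(
  moves=[0,0,0,0,87,0,0,0,0,87],
)

```text
time_s: 1.6
tool_pos: [0.5151, -0.12, 0.3547]
tool_rot: [-179.9, 0.0, 95.3]
force: [0.1, -0.8, -0.2]
grip_width: 0.0868
grasp_force: 0.0
```

```bash
python3 - <<'E'
from h import *
go(.53,.31,.30,119)
a,d,P=cloud("wrist"); np.savez("w1.npz",a=a,P=P); save("w1",a)
E
```

```text
t 1.6 pos [ 0.5151 -0.12    0.3547] [-1.7993e+02  2.0000e-02  9.5280e+01] F [ 0.1 -0.8 -0.2] w 86.8 0.0
units [10.672  1.362  1.362] turn -2.372 dist mm 434
```

View pics/w1.png

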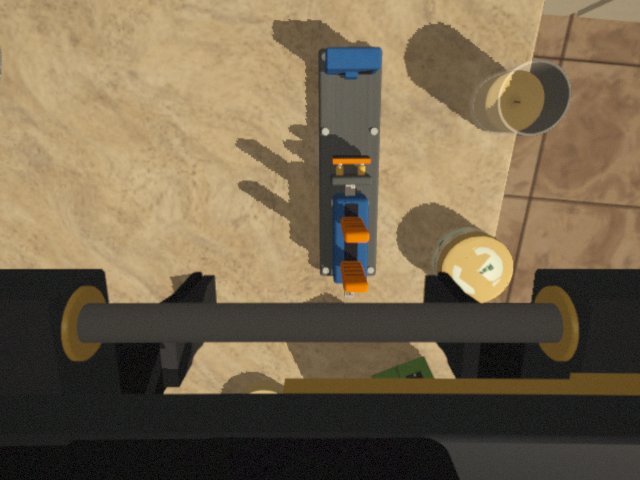

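The wrist view shows the clamp upright in the picture: fixed jaw at (353,60), orange pad bar at (351,160), handles at (354,232) and (354,278).

```bash
cat > clamp.py <<'E'
from h import *
def fit(a,P):
    hsv=cv2.cvtColor(a,cv2.COLOR_RGB2HSV); Z=P[...,2]
    w=np.zeros(Z.shape,bool); w[30:300,280:420]=1
    mm=lambda m:cv2.minAreaRect((P[m&np.isfinite(Z)][:,:2]*1000).astype(np.float32))
    b=w&(cv2.inRange(hsv,(100,120,40),(125,255,255))>0)
    v=np.arange(480)[:,None]*np.ones((1,640))
    o=w&(cv2.inRange(hsv,(3,150,110),(20,255,255))>0)
    print("jaw",mm(b&(v<90)&(Z>.06)&(Z<.078)), "hous",mm(b&(v>180)&(Z>.057)&(Z<.075)))
    pl=w&(Z>.012)&(Z<.028)&(hsv[...,1]<90)&(hsv[...,2]<110); 
    pl=cv2.morphologyEx(pl.astype(np.uint8),cv2.MORPH_OPEN,np.ones((5,5)))>0
    print("plate",pl.sum(),mm(pl))
    for n,m in (("front",o&(v>200)&(v<250)&(Z>.138)),("rear",o&(v>250)&(Z>.138)),("pad",o&(v<190)&(Z>.05)&(Z<.07))): 
        q=P[m];print(n,len(q),q.mean(0).round(4),mm(m))
if __name__=="__main__":
    t=np.load("w1.npz");fit(t["a"],t["P"])
E
python3 clamp.py
```

```text
jaw ((536.7800903320312, 25.66598129272461), (58.13166046142578, 21.078773498535156), 5.629258632659912) hous ((556.6828002929688, -176.7279510498047), (41.822357177734375, 105.94007110595703), 5.617663860321045)
plate 7193 ((547.9657592773438, -96.626220703125), (74.12046813964844, 260.7462463378906), 5.61255407333374)
front 290 [ 0.5539 -0.1501  0.1439] ((554.5045166015625, -150.60586547851562), (25.488548278808594, 11.181947708129883), 6.072211265563965)
rear 278 [ 0.5589 -0.2034  0.1436] ((559.0127563476562, -204.23045349121094), (24.929410934448242, 11.034172058105469), 5.995514392852783)
pad 218 [ 0.5466 -0.0819  0.0598] ((548.0159301757812, -88.62290954589844), (43.949275970458984, 19.42784309387207), 5.325304985046387)
```

Emit:
drive_tool(
  moves=[1.5,0.2,0.2,-0.5,87,3,0.4,0.4,-1,87,4.5,0.6,0.6,-1.5,87,6,0.8,0.7,-2,87,7,0.9,0.8,-2.4,87],
)

```text
time_s: 2.28
tool_pos: [0.5251, 0.1637, 0.3229]
tool_rot: [-180.0, 0.0, 119.4]
force: [0.5, 0.0, -0.7]
grip_width: 0.0869
grasp_force: 0.0
```

Emit:
drive_tool(
  moves=[0,0,0,0,87,0,0,0,0,87],
)

```text
time_s: 2.52
tool_pos: [0.5259, 0.1602, 0.3229]
tool_rot: [-179.9, 0.1, 119.1]
force: [-0.1, -1.1, -0.0]
grip_width: 0.0872
grasp_force: 0.0
```

```bash
python3 - <<'E'
from h import *
go(.53,.31,.20,119)
a,d,P=cloud("wrist"); np.savez("w2.npz",a=a,P=P); save("w2",a)
E
```

```text
t 2.52 pos [0.5259 0.1602 0.3229] [-1.7993e+02  6.0000e-02  1.1910e+02] F [-0.1 -1.1 -0. ] w 87.2 0.0
units [3.226 1.914 3.066] turn 0.01 dist mm 194
```

View pics/w2.png

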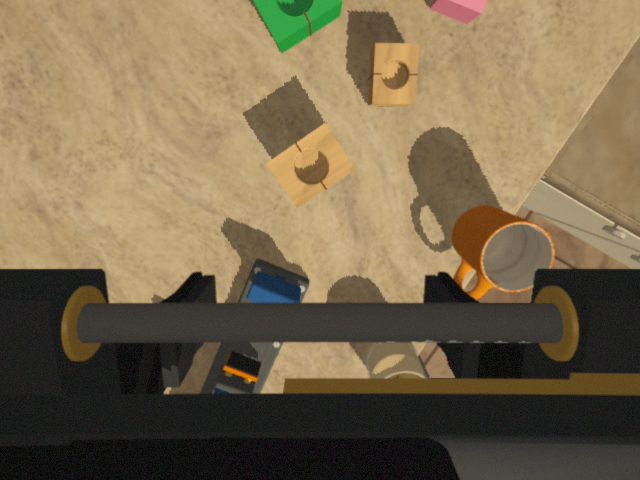

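The small holder is at (395,73), with its glue line horizontal in the picture, so its x axis lies nearly along tool x.

```bash
python3 - <<'E'
from h import *
t=np.load("w2.npz");a,P=t["a"],t["P"];Z=P[...,2]
hsv=cv2.cvtColor(a,cv2.COLOR_RGB2HSV)
m=np.zeros(Z.shape,bool);m[35:115,365:425]=1
m&=(Z>.039)&(Z<.052)
q=P[m];print(m.sum(),np.median(q[:,2]),cv2.minAreaRect((q[:,:2]*1000).astype(np.float32)))
m2=cv2.morphologyEx(m.astype(np.uint8),cv2.MORPH_OPEN,np.ones((3,3)))>0
r=cv2.minAreaRect((P[m2][:,:2]*1000).astype(np.float32));print(r)
c=np.array(r[0])/1000
go(c[0],c[1],.12,119)
E
```

```text
2091 0.043389817687827736 ((533.4476928710938, 309.8157958984375), (47.270999908447266, 60.56730651855469), 27.815322875976562)
((533.49560546875, 309.8410949707031), (47.1626091003418, 60.56730651855469), 27.815322875976562)
t 2.58 pos [0.5261 0.1598 0.323 ] [-1.7995e+02  6.0000e-02  1.1905e+02] F [ 0.8 -0.4  0.2] w 86.8 0.0
units [3.193 1.988 5.069] turn 0.005 dist mm 252
```

Emit:
drive_tool(
  moves=[1,0.6,0.7,0.1,80,2,1.2,1.5,0.1,75,3,1.9,2.4,0.1,72,3.2,2,3.8,0.1,72,3.2,2,5,0.1,72],
)

```text
time_s: 3.2
tool_pos: [0.5329, 0.3122, 0.121]
tool_rot: [-179.9, 0.0, 118.2]
force: [0.8, 0.0, -0.5]
grip_width: 0.0723
grasp_force: 0.0
```

Emit:
drive_tool(
  moves=[0,0,0,0,72,0,0,0,0,72],
)

```text
time_s: 3.45
tool_pos: [0.5343, 0.3127, 0.1252]
tool_rot: [179.9, 0.0, 118.2]
force: [0.2, 0.7, 0.6]
grip_width: 0.0716
grasp_force: 0.0
```

```bash
python3 -c "
from h import *
go(.5335,.3098,.013,117.8)"
```

```text
t 3.45 pos [0.5343 0.3127 0.1252] [1.7986e+02 3.0000e-02 1.1816e+02] F [0.2 0.7 0.6] w 71.6 0.0
units [-0.055 -0.058  2.805] turn 0.036 dist mm 112
```

Emit:
drive_tool(
  moves=[-0.05,-0.05,0.9,0,72,-0.05,-0.05,1.8,0,72,-0.05,-0.05,2.5,0,72,-0.05,-0.05,2.75,0,72,-0.05,-0.05,2.75,0,72],
)

```text
time_s: 4.08
tool_pos: [0.5329, 0.311, 0.0148]
tool_rot: [179.9, 0.0, 118.3]
force: [-0.0, 0.2, -0.6]
grip_width: 0.0719
grasp_force: 0.0
```

Emit:
drive_tool(
  moves=[0,0,0,0,40,0,0,0,0,40,0,0,0,0,40,0,0,0,0,40,0,0,0,0,40],
  squeeze=20,
)

```text
time_s: 4.7
tool_pos: [0.5321, 0.3111, 0.0137]
tool_rot: [179.9, 0.0, 118.3]
force: [0.2, 0.3, 2.4]
grip_width: 0.0442
grasp_force: 20.0
```

Emit:
drive_tool(
  moves=[0,0,0,0,40,0,0,-0.5,0,40,0,0,-1.5,0,40,0,0,-2.5,0,40,0,0,-3,0,40],
)

```text
time_s: 5.32
tool_pos: [0.5322, 0.3116, 0.1363]
tool_rot: [179.8, 0.0, 118.3]
force: [-0.4, -0.2, 1.1]
grip_width: 0.0402
grasp_force: 0.0
```

```bash
cat >> h.py <<'E'
H=95.62; U=np.array([-.0979,.9952]); V=np.array([-.9952,-.0979]); O=np.array([.5464,-.0725])
def cl(x,y=0): return O+x/1000*U+y/1000*V
E
python3 -c "
from h import *
p=cl(50);print(p)
go(p[0],p[1],.14,95.6)"
```

```text
[ 0.541505 -0.02274 ]
t 5.33 pos [0.5322 0.3116 0.1363] [1.7982e+02 1.0000e-02 1.1834e+02] F [-0.4 -0.2  1.1] w 40.2 0.0
units [-7.468 -3.764 -0.102] turn 2.274 dist mm 335
```

Emit:
drive_tool(
  moves=[-1,0,-0.5,0,80,-2,0,-1,0,80,-2,0,-1,0,80,-2,0,-1,0,80],
)

```text
time_s: 5.82
tool_pos: [0.5688, 0.2406, 0.1728]
tool_rot: [-179.9, -0.0, 118.3]
force: [0.4, 0.1, -0.0]
grip_width: 0.0724
grasp_force: 0.0
```

```bash
python3 - <<'E'
from h import *
go(.5335,.3098,.12,117.8)
a,d,P=cloud("wrist"); np.savez("w3.npz",a=a,P=P); save("w3",a)
E
```

```text
t 5.83 pos [0.5688 0.2406 0.1728] [-1.7993e+02 -5.0000e-02  1.1833e+02] F [ 0.4  0.1 -0. ] w 72.4 0.0
units [1.94  0.046 1.321] turn 0.053 dist mm 94
```

View pics/w3.png

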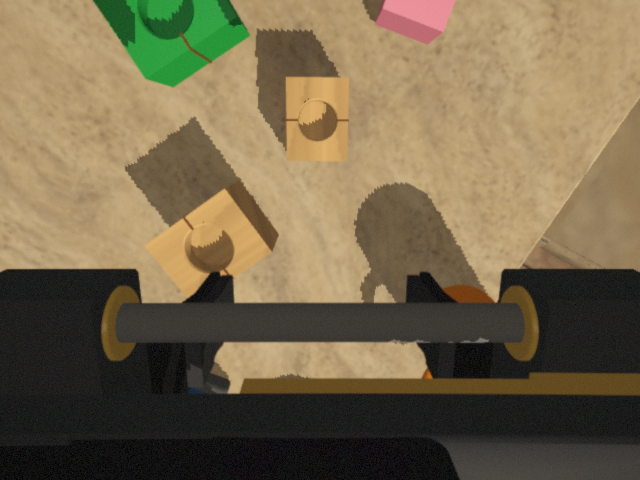

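The holder still stands upright at (318,120); the grip slipped. I'll regrip harder after measuring its place again.

```bash
python3 - <<'E'
from h import *
t=np.load("w3.npz");a,P=t["a"],t["P"];Z=P[...,2]
m=np.zeros(Z.shape,bool);m[65:172,275:360]=1
m&=(Z>.039)&(Z<.052)
q=P[m];r=cv2.minAreaRect((q[:,:2]*1000).astype(np.float32));print(m.sum(),np.median(q[:,2]),r)
go(r[0][0]/1000,r[0][1]/1000,.011,90+r[2])
E
```

```text
3964 0.043243602256941044 ((530.2297973632812, 306.7485656738281), (46.35704803466797, 59.6650390625), 28.2842960357666)
t 5.88 pos [0.5683 0.2413 0.1726] [-1.7992e+02 -5.0000e-02  1.1842e+02] F [-0.4 -0.1  0.6] w 75.1 0.0
units [ 1.888 -0.054  4.042] turn 0.013 dist mm 178
```

Emit:
drive_tool(
  moves=[1,0,0.5,0,75,1.9,-0.05,1,0,75,1.9,-0.05,2.2,0,72,1.9,-0.05,3.4,0,72,1.9,-0.05,4,0,72],
)

```text
time_s: 6.5
tool_pos: [0.5283, 0.3066, 0.0097]
tool_rot: [-179.7, -0.0, 118.5]
force: [-0.7, 0.5, 0.5]
grip_width: 0.0719
grasp_force: 0.0
```

Emit:
drive_tool(
  moves=[0,0,0,0,72,0,0,0,0,20,0,0,0,0,20,0,0,0,0,20,0,0,0,0,20],
  squeeze=45,
)

```text
time_s: 7.12
tool_pos: [0.5324, 0.3066, 0.0148]
tool_rot: [179.9, 0.0, 118.3]
force: [-1.3, -0.8, 2.9]
grip_width: 0.0399
grasp_force: 0.9
```

Emit:
drive_tool(
  moves=[0,0,0,0,20,0,0,-0.1,0,20,0,0,-0.2,0,20,0,0,-0.3,0,20,0,0,-0.4,0,20],
)

```text
time_s: 7.75
tool_pos: [0.5318, 0.3062, 0.0294]
tool_rot: [-180.0, 0.0, 118.3]
force: [0.5, -0.0, 0.5]
grip_width: 0.0202
grasp_force: 0.0
```

Emit:
drive_tool(
  moves=[0,0,-1,0,80,0,0,-2,0,80,-1,0,-3,0,80,-2,0,-3.5,0,80,-2,0,-3.5,0,80],
)

```text
time_s: 8.38
tool_pos: [0.5733, 0.2318, 0.171]
tool_rot: [179.8, 0.2, 117.9]
force: [-1.3, 0.6, -0.1]
grip_width: 0.0621
grasp_force: 0.0
```

```bash
python3 - <<'E'
from h import *
go(.5335,.3098,.12,117.8)
a,d,P=cloud("wrist"); np.savez("w4.npz",a=a,P=P); save("w4",a)
E
```

```text
t 8.38 pos [0.5733 0.2318 0.171 ] [1.7983e+02 1.6000e-01 1.1791e+02] F [-1.3  0.6 -0.1] w 62.1 0.0
units [2.193 0.03  1.269] turn 0.011 dist mm 101
```

View pics/w4.png

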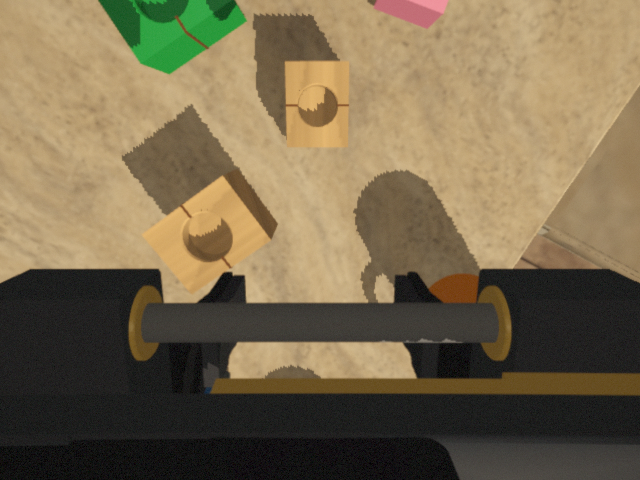

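```bash
python3 - <<'E'
from h import *
t=np.load("w4.npz");a,P=t["a"],t["P"];Z=P[...,2]
m=np.zeros(Z.shape,bool);m[50:160,275:360]=1
m&=(Z>.039)&(Z<.052)
q=P[m];r=cv2.minAreaRect((q[:,:2]*1000).astype(np.float32));print(m.sum(),np.median(q[:,2]),r)
s=env.get_obs();Rt=R.from_euler('xyz',s["tool_rot"],degrees=True).as_matrix()
T=(P-s["tool_pos"])@Rt*1000
for (v,u) in [(280,228),(300,228),(320,225),(280,412),(300,412),(320,415),(290,200),(290,440),(322,320),(280,235),(280,405)]:print((v,u),T[v,u].round(1))
# fingers as lowest parts near the tool
f=(np.abs(T[...,0])<60)&(np.abs(T[...,2])<60)&(np.abs(T[...,1])<80)
q=T[f];print(len(q),np.nanmin(q,0),np.nanmax(q,0))
m=env.camera_model("wrist");print(m["tool_from_camera"].round(4))
a,d,P=cloud("top");np.savez("top2.npz",a=a,P=P)
save("top2",cv2.resize(a[110:310,130:400],(800,592),interpolation=cv2.INTER_CUBIC))
E
```

```text
4081 0.04324369867787378 ((530.9437866210938, 306.859130859375), (46.598243713378906, 58.95659637451172), 27.81078338623047)
(280, 228) [  8.1 -35.7 -39. ]
(300, 228) [  7.4 -31.9 -57.2]
(320, 225) [  28.8  -18.5 -117.5]
(280, 412) [  8.8  35.9 -41.6]
(300, 412) [  7.5  32.4 -58. ]
(320, 415) [  28.4   19.  -116.9]
(290, 200) [ -78.6 -111.   169.4]
(290, 440) [-70.6 105.8 146.9]
(322, 320) [  28.3    0.2 -117.5]
(280, 235) [  7.7 -33.2 -37.8]
(280, 405) [  6.7  34.5 -35.9]
2022 [-12.55361441 -41.0520576  -59.93749873] [  9.49103048  41.90061196 -29.46613016]
[[-1.000e-04 -9.692e-01 -2.461e-01  6.740e-02]
 [ 1.000e+00 -3.000e-04  5.000e-04 -7.000e-04]
 [-5.000e-04 -2.461e-01  9.692e-01 -1.911e-01]
 [ 0.000e+00  0.000e+00  0.000e+00  1.000e+00]]
```

View pics/top2.png

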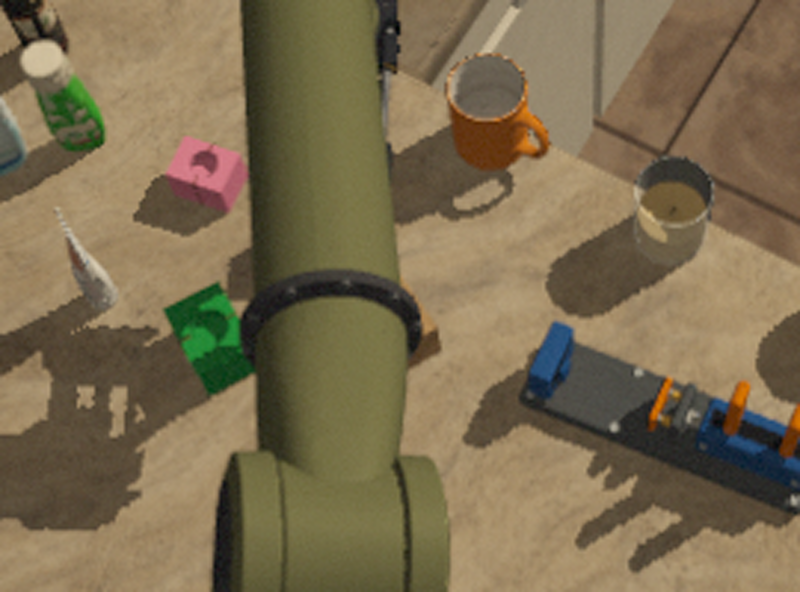

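```bash
python3 - <<'E'
from h import *
t=np.load("w4.npz");P=t["P"];a=t["a"]
s=env.get_obs();Rt=R.from_euler('xyz',s["tool_rot"],degrees=True).as_matrix()
T=(P-s["tool_pos"])@Rt*1000
print(env.camera_model("wrist")["K"].round(1), s["grip_width"])
for v in range(262,300,3):
    print(v,[tuple(T[v,u].round(0).astype(int)) if np.isfinite(T[v,u,0]) else None for u in (210,220,230,238,242)],a[v,230])
E
```

```text
[[412.9   0.  319.5]
 [  0.  412.9 236.9]
 [  0.    0.    1. ]] 0.06974797998701572
262 [(np.int64(-35), np.int64(-84), np.int64(113)), (np.int64(-35), np.int64(-76), np.int64(113)), (np.int64(-36), np.int64(-69), np.int64(114)), (np.int64(-54), np.int64(-74), np.int64(170)), (np.int64(-54), np.int64(-70), np.int64(171))] [207 162  98]
265 [(np.int64(-38), np.int64(-84), np.int64(112)), (np.int64(-38), np.int64(-76), np.int64(113)), (np.int64(-38), np.int64(-68), np.int64(112)), (np.int64(-57), np.int64(-74), np.int64(171)), (np.int64(-57), np.int64(-70), np.int64(170))] [179 134  77]
268 [(np.int64(-40), np.int64(-84), np.int64(112)), (np.int64(-40), np.int64(-76), np.int64(113)), (np.int64(-60), np.int64(-82), np.int64(170)), (np.int64(-60), np.int64(-74), np.int64(169)), (np.int64(-60), np.int64(-71), np.int64(171))] [170 136  97]
271 [(np.int64(-42), np.int64(-84), np.int64(112)), (np.int64(-43), np.int64(-77), np.int64(113)), (np.int64(7), np.int64(-36), np.int64(-31)), (np.int64(-62), np.int64(-74), np.int64(170)), (np.int64(-63), np.int64(-71), np.int64(170))] [157 133  98]
27
[... 1489 characters left out ...]
t64(-39), np.int64(-54)), (np.int64(7), np.int64(-35), np.int64(-53)), (np.int64(5), np.int64(-32), np.int64(-50)), (np.int64(4), np.int64(-30), np.int64(-46)), (np.int64(0), np.int64(-30), np.int64(-37))] [24 28 23]
295 [(np.int64(7), np.int64(-38), np.int64(-56)), (np.int64(5), np.int64(-35), np.int64(-53)), (np.int64(5), np.int64(-32), np.int64(-53)), (np.int64(3), np.int64(-30), np.int64(-46)), (np.int64(-1), np.int64(-31), np.int64(-37))] [27 26 27]
298 [(np.int64(7), np.int64(-37), np.int64(-59)), (np.int64(5), np.int64(-35), np.int64(-56)), (np.int64(5), np.int64(-31), np.int64(-55)), (np.int64(1), np.int64(-31), np.int64(-45)), (np.int64(-2), np.int64(-31), np.int64(-38))] [34 33 32]
```

The fingertips measure about 30 mm short of the reported TCP. That is why only the holder's top edge was pinched. I'll go about 30 mm deeper and watch the force.

```bash
python3 - <<'E'
from h import *
t=np.load("w4.npz");P=t["P"]
s=env.get_obs();Rt=R.from_euler('xyz',s["tool_rot"],degrees=True).as_matrix()
T=(P-s["tool_pos"])@Rt*1000
for c in [(290,60),(350,60),(450,60),(450,320),(390,320),(410,320),(375,200)]:print(c,T[c].round(0))
go(.5309,.3069,.012,117.8)
E
```

```text
(290, 60) [  34.  -48. -119.]
(350, 60) [  24.  -47. -124.]
(450, 60) [  21.  -35. -145.]
(450, 320) [  21.    0. -146.]
(390, 320) [  19.    1. -130.]
(410, 320) [  21.    1. -137.]
(375, 200) [ -8. -35. -83.]
t 8.47 pos [0.5696 0.2358 0.1692] [-1.7999e+02 -2.0000e-02  1.1827e+02] F [-0.6  0.2  0.3] w 69.7 0.0
units [ 2.024 -0.01   3.931] turn 0.047 dist mm 177
```

Emit:
drive_tool(
  moves=[1,0,0.5,0,76,2,0,1,0,76,2,0,2.2,0,76,2,0,3.4,0,76,2,0,3.9,0,76],
)

```text
time_s: 9.1
tool_pos: [0.5284, 0.3064, 0.0099]
tool_rot: [-179.7, -0.0, 118.5]
force: [-0.3, 0.2, 0.0]
grip_width: 0.076
grasp_force: 0.0
```

Emit:
drive_tool(
  moves=[0,0,0,0,76,0,0,0.2,0,76,0,0,0.4,0,76,0,0,0.6,0,76,0,0,0.6,0,76],
)

```text
time_s: 9.72
tool_pos: [0.5314, 0.3059, -0.0114]
tool_rot: [-179.9, 0.0, 118.3]
force: [0.0, -0.7, -0.3]
grip_width: 0.0759
grasp_force: 0.0
```

```bash
python3 -c "
from h import *
go(.5309,.3069,-.019,117.8)"
```

```text
t 9.72 pos [ 0.5314  0.3059 -0.0114] [-1.7993e+02  1.0000e-02  1.1832e+02] F [ 0.  -0.7 -0.3] w 75.9 0.0
units [0.029 0.001 0.191] turn 0.052 dist mm 8
```

Emit:
drive_tool(
  moves=[0,0,0.2,0,76,0,0,0.2,0,40,0,0,0.2,0,40,0,0,0.2,0,40,0,0,0.2,0,40],
  squeeze=25,
)

```text
time_s: 10.35
tool_pos: [0.5319, 0.3064, -0.0186]
tool_rot: [180.0, 0.0, 118.3]
force: [-0.4, 0.3, 0.5]
grip_width: 0.0459
grasp_force: 25.0
```

Emit:
drive_tool(
  moves=[0,0,0,0,40,0,0,-0.2,0,40,0,0,-0.6,0,40,0,0,-1,0,40,0,0,-1,0,40],
)

```text
time_s: 10.98
tool_pos: [0.5332, 0.3073, 0.0236]
tool_rot: [179.8, 0.0, 118.3]
force: [0.5, 0.5, -1.1]
grip_width: 0.0463
grasp_force: 25.0
```

```bash
python3 -c "
from h import *
p=cl(50);print(p)
go(p[0],p[1],.11,95.6)"
```

```text
[ 0.541505 -0.02274 ]
t 10.97 pos [0.5332 0.3073 0.0236] [1.7978e+02 2.0000e-02 1.1832e+02] F [ 0.5  0.5 -1.1] w 46.3 25.0
units [-7.363 -3.722 -2.173] turn 2.272 dist mm 341
```

Emit:
drive_tool(
  moves=[0,0,-1,0,40,-0.6,-0.3,-2.1,0.2,40,-1.9,-1,-2.2,0.7,40,-3.2,-1.6,-2.2,1.2,40,-4.4,-2.2,-2.2,1.7,40],
)

```text
time_s: 11.6
tool_pos: [0.5377, 0.1073, 0.1093]
tool_rot: [180.0, 0.1, 101.1]
force: [0.3, -0.7, -1.2]
grip_width: 0.046
grasp_force: 25.0
```

```bash
python3 -c "
from h import *
p=cl(50);print(p)
go(p[0],p[1],.11,95.6)"
```

```text
[ 0.541505 -0.02274 ]
t 11.6 pos [0.5377 0.1073 0.1093] [1.7998e+02 5.0000e-02 1.0113e+02] F [ 0.3 -0.7 -1.2] w 46.0 25.0
units [-3.208 -0.534 -0.015] turn 0.553 dist mm 130
```

Emit:
drive_tool(
  moves=[-1,-0.2,0,0.2,40,-2.2,-0.4,0,0.4,40,-3.2,-0.5,0,0.5,40,-3.2,-0.5,0,0.5,40,-3.2,-0.5,0,0.5,40],
)

```text
time_s: 12.22
tool_pos: [0.5431, -0.019, 0.1092]
tool_rot: [-180.0, -0.0, 96.3]
force: [0.4, 0.6, -0.9]
grip_width: 0.0462
grasp_force: 25.0
```

```bash
python3 -c "
from h import *
p=cl(50);print(p)
go(p[0],p[1],.003,95.6)"
```

```text
[ 0.541505 -0.02274 ]
t 12.22 pos [ 0.5431 -0.019   0.1092] [-1.7999e+02 -4.0000e-02  9.6340e+01] F [ 0.4  0.6 -0.9] w 46.2 25.0
units [-0.089 -0.049  2.654] turn 0.074 dist mm 106
```

Emit:
drive_tool(
  moves=[-0.1,-0.05,0.5,0.1,40,-0.1,-0.05,1.2,0.1,40,-0.1,-0.05,1.8,0.1,40,-0.1,-0.05,2.2,0.1,40,-0.1,-0.05,2.3,0.1,40],
)

```text
time_s: 12.85
tool_pos: [0.5411, -0.0228, 0.0164]
tool_rot: [-179.9, -0.0, 95.4]
force: [0.3, 0.1, -1.2]
grip_width: 0.0458
grasp_force: 25.0
```

```bash
python3 -c "
from h import *
p=cl(50);print(p)
go(p[0],p[1],.0015,95.6)"
```

```text
[ 0.541505 -0.02274 ]
t 12.85 pos [ 0.5411 -0.0228  0.0164] [-1.7992e+02 -4.0000e-02  9.5430e+01] F [ 0.3  0.1 -1.2] w 45.8 25.0
units [0.001 0.01  0.373] turn -0.017 dist mm 15
```

Emit:
drive_tool(
  moves=[0,0,0.2,0,40,0,0,0.3,0,40,0,0,0.35,0,40,0,0,0.38,0,40,0,0,0.38,0,40],
)

```text
time_s: 13.48
tool_pos: [0.5419, -0.0241, 0.0022]
tool_rot: [180.0, 0.0, 95.3]
force: [-0.1, 0.9, -1.1]
grip_width: 0.0459
grasp_force: 25.0
```

Emit:
drive_tool(
  moves=[0,0,0.03,0,40,0,0,0.06,0,40,0,0,0.06,0,40],
)

```text
time_s: 13.85
tool_pos: [0.542, -0.0241, 0.0013]
tool_rot: [-180.0, 0.1, 95.3]
force: [-4.7, -0.8, 10.7]
grip_width: 0.0458
grasp_force: 25.0
```

Emit:
drive_tool(
  moves=[0,0,0,0,50,0,0,0,0,60,0,0,0,0,70,0,0,0,0,70,0,0,0,0,70],
)

```text
time_s: 14.48
tool_pos: [0.5417, -0.024, -0.0004]
tool_rot: [-180.0, 0.0, 95.3]
force: [-0.4, -0.3, 0.2]
grip_width: 0.0692
grasp_force: 0.0
```

Emit:
drive_tool(
  moves=[0,0,-0.5,0,70,0,0,-1.5,0,75,0,0,-2.8,0,87,0,0,-4,0,87,0,0,-5,0,87],
)

```text
time_s: 15.1
tool_pos: [0.5424, -0.0236, 0.2034]
tool_rot: [179.8, 0.1, 95.4]
force: [0.5, -0.3, -0.7]
grip_width: 0.0862
grasp_force: 0.0
```

```bash
python3 -c "
from h import *
p=cl(-105);print(p)
go(p[0],p[1],.22,5.6)"
```

```text
[ 0.5566795 -0.176996 ]
t 15.1 pos [ 0.5424 -0.0236  0.2034] [1.7982e+02 7.0000e-02 9.5360e+01] F [ 0.5 -0.3 -0.7] w 86.2 0.0
units [-3.852e+00 -1.000e-03 -4.100e-01] turn 8.976 dist mm 155
```

Emit:
drive_tool(
  moves=[-0.8,0,-0.3,1,87,-1.6,0,-0.6,2,87,-2.4,0,-0.9,3,87,-3.2,0,-0.9,4,87,-3.9,0,-0.9,5,87],
)

```text
time_s: 15.72
tool_pos: [0.5565, -0.1804, 0.2375]
tool_rot: [179.9, -0.0, 45.0]
force: [-0.1, 0.1, -0.3]
grip_width: 0.0874
grasp_force: 0.0
```

Emit:
drive_tool(
  moves=[0,0,0,1,87,0,0,0,2,87,0,0,0,3,87,0,0,0,4,87,0,0,0,4,87],
)

```text
time_s: 16.35
tool_pos: [0.5565, -0.179, 0.2371]
tool_rot: [180.0, -0.1, 5.5]
force: [1.0, 0.6, 0.3]
grip_width: 0.087
grasp_force: 0.0
```

```bash
python3 - <<'E'
from h import *
p=cl(-105)
go(p[0],p[1],.10,5.6)
a,d,P=cloud("top"); b=cloud("side"); c=cloud("wrist");np.savez("w5.npz",a=c[0],P=c[2])
im=np.hstack([cv2.resize(a[180:300,270:430],(400,300)),cv2.resize(b[0][210:330,270:430],(400,300))])
save("chk",np.vstack([im,np.hstack([cv2.resize(c[0],(400,300)),np.zeros((300,400,3),np.uint8)])]))
E
```

```text
t 16.35 pos [ 0.5565 -0.179   0.2371] [ 1.7996e+02 -8.0000e-02  5.4600e+00] F [1.  0.6 0.3] w 87.0 0.0
units [ 0.005 -0.051  3.427] turn -0.014 dist mm 137
```

View pics/chk.png

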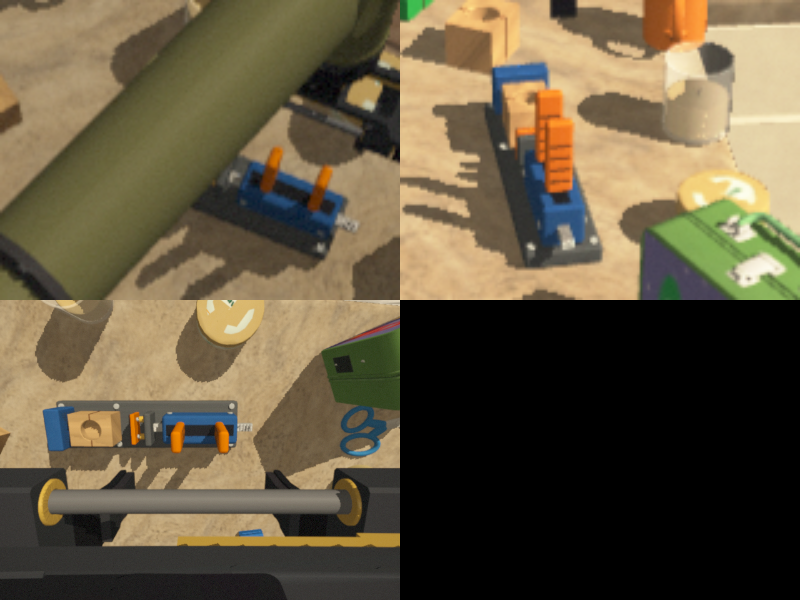

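The holder stands square between the fixed jaw and the pad, and the handles are clear.

```bash
python3 - <<'E'
from h import *
t=np.load("w5.npz");P=t["P"];a=t["a"];Z=P[...,2]
hsv=cv2.cvtColor(a,cv2.COLOR_RGB2HSV)
m=np.zeros(Z.shape,bool);m[160:240,108:196]=1
m&=(Z>.057)&(Z<.07)&(cv2.inRange(hsv,(8,40,80),(25,200,255))>0)
m=cv2.morphologyEx(m.astype(np.uint8),cv2.MORPH_OPEN,np.ones((3,3)))>0
q=P[m];r=cv2.minAreaRect((q[:,:2]*1000).astype(np.float32));d=np.array(r[0])/1000-O
print(r,np.median(q[:,2]),"clamp xy",d@U*1000,d@V*1000)
o=(cv2.inRange(hsv,(3,150,110),(20,255,255))>0)&(Z>.135)&(Z<.155)
for lo,hi in((260,320),(320,380)):
    k=o.copy();k[:,:lo]=0;k[:,hi:]=0;c=cv2.minAreaRect((P[k][:,:2]*1000).astype(np.float32));d=np.array(c[0])/1000-O;print(k.sum(),c,d@U*1000,d@V*1000)
p=cl(-105);go(p[0],p[1],.062,5.6)
E
```

```text
((541.6320190429688, -23.797603607177734), (46.423057556152344, 61.354251861572266), 5.941567420959473) 0.06321687552362495 clamp xy 48.93541022583007 -0.022869958419812278
598 ((555.031494140625, -151.708984375), (25.34026336669922, 11.823259353637695), 5.529850959777832) -79.67380452636719 -0.8355033984375291
596 ((560.0577392578125, -205.03482055664062), (25.771846771240234, 11.841343879699707), 7.184636116027832) -133.23574609130858 -0.6170231768799338
t 16.5 pos [ 0.5563 -0.1792  0.2364] [ 1.7998e+02 -4.0000e-02  5.4900e+00] F [-0.5 -0.8  1. ] w 87.2 0.0
units [ 0.01  -0.055  4.359] turn -0.011 dist mm 174
```

Emit:
drive_tool(
  moves=[0,-0.03,1,0,87,0,-0.03,2,0,87,0,-0.03,3,0,87,0,-0.03,4,0,87,0,-0.03,4.3,0,87],
)

```text
time_s: 17.12
tool_pos: [0.5542, -0.1776, 0.0613]
tool_rot: [-179.9, 0.2, 5.4]
force: [0.4, 0.5, -0.2]
grip_width: 0.0868
grasp_force: 0.0
```

Emit:
drive_tool(
  moves=[0,0,0,0,87,0,0,0,0,70,0,0,0,0,66,0,0,0,0,66,0,0,0,0,66],
  squeeze=25,
)

```text
time_s: 17.75
tool_pos: [0.5565, -0.1786, 0.0642]
tool_rot: [179.9, -0.1, 5.3]
force: [-0.1, -1.1, 1.7]
grip_width: 0.0667
grasp_force: 0.5
```

Emit:
drive_tool(
  moves=[0,0,0,0,56,0,0,0,0,44,0,0,0,0,34,0,0,0,0,34,0,0,0,0,34],
)

```text
time_s: 18.38
tool_pos: [0.5566, -0.1789, 0.0642]
tool_rot: [179.9, -0.0, 5.3]
force: [0.8, -3.7, 4.6]
grip_width: 0.0353
grasp_force: 4.6
```

```bash
cat > pad.py <<'E'
from h import *
s=env.get_obs();print(round(s["time_s"],2),"w",round(s["grip_width"]*1000,1),"g",round(s["grasp_force"],1))
def meas(n):
    a,d,P=cloud(n);Z=P[...,2];hsv=cv2.cvtColor(a,cv2.COLOR_RGB2HSV)
    D=P[...,:2]-O;X=D@U*1000;Y=D@V*1000
    reg=(np.abs(Y)<21)&(X>-60)&(X<45)
    o=reg&(cv2.inRange(hsv,(3,150,90),(17,255,255))>0)&(Z>.045)&(Z<.068)
    g=reg&(Z>.061)&(Z<.074)&(hsv[...,1]<90)
    w=(np.abs(Y)<26)&(X>-10)&(X<90)&(Z>.058)&(Z<.068)&(cv2.inRange(hsv,(8,40,80),(30,190,255))>0)&~o
    p=lambda m:(m.sum(),np.percentile(X[m],[3,50,97]).round(1) if m.sum()>5 else'')
    print(n,"pad",p(o),"plate",p(g),"wood",p(w)); return a
if __name__=="__main__":
    for n in("side","top","wrist"):
        a=meas(n);save("pad_"+n,a)
E
python3 pad.py
```

```text
18.38 w 35.3 g 4.6
side pad (np.int64(15), array([-6.9, -0.8, 22.5])) plate (np.int64(8), array([-34.6, -27.9, -25.2])) wood (np.int64(71), array([15.1, 49.4, 78.9]))
top pad (np.int64(0), '') plate (np.int64(0), '') wood (np.int64(104), array([53.3, 70.1, 80.6]))
wrist pad (np.int64(1124), array([-4.9, -4. ,  1.7])) plate (np.int64(849), array([-59.4, -25.3, -19.9])) wood (np.int64(3617), array([18.7, 28.6, 44.7]))
```

Emit:
drive_tool(
  moves=[0,0,0,0,50,0,0,0,0,68,0,0,0,0,70,0,0,0,0,70,0,0,0,0,70],
)

```text
time_s: 19.15
tool_pos: [0.556, -0.1776, 0.0634]
tool_rot: [-180.0, 0.0, 5.3]
force: [1.1, -2.6, 1.4]
grip_width: 0.0688
grasp_force: 1.4
```

Emit:
drive_tool(
  moves=[0,0,0,0,60,0,0,0,0,44,0,0,0,0,34,0,0,0,0,34,0,0,0,0,34],
)

```text
time_s: 19.77
tool_pos: [0.5561, -0.1789, 0.0634]
tool_rot: [180.0, -0.0, 5.3]
force: [2.3, -6.7, 1.5]
grip_width: 0.0353
grasp_force: 4.6
```

```bash
python3 pad.py
```

```text
19.77 w 35.3 g 4.6
side pad (np.int64(15), array([ 2.9,  9.9, 21.3])) plate (np.int64(9), array([-21.6, -16.8, -13.8])) wood (np.int64(67), array([15.3, 49. , 79.4]))
top pad (np.int64(0), '') plate (np.int64(0), '') wood (np.int64(105), array([53.9, 69.9, 80.4]))
wrist pad (np.int64(1267), array([ 4.7,  5.7, 11.2])) plate (np.int64(913), array([-59.5, -15.8, -10.2])) wood (np.int64(3659), array([18.4, 28.3, 43.8]))
```

Emit:
drive_tool(
  moves=[0,0,0,0,50,0,0.03,0,0,70,0,0.03,0,0,71,0,0.03,0,0,71,0,0.03,0,0,71],
)

```text
time_s: 20.55
tool_pos: [0.5553, -0.1777, 0.063]
tool_rot: [-179.9, 0.1, 5.4]
force: [-0.4, 0.8, -0.5]
grip_width: 0.0693
grasp_force: 0.0
```

Emit:
drive_tool(
  moves=[0,0,0,0,60,0,0,0,0,44,0,0,0,0,34,0,0,0,0,34,0,0,0,0,34],
)

```text
time_s: 21.18
tool_pos: [0.5554, -0.1789, 0.063]
tool_rot: [-179.9, 0.1, 5.3]
force: [-1.6, -0.1, -3.5]
grip_width: 0.0356
grasp_force: 4.9
```

```bash
python3 pad.py
```

```text
21.18 w 35.6 g 4.9
side pad (np.int64(8), array([ 8. , 16. , 23.6])) plate (np.int64(10), array([-14.1, -10.5,  -1.6])) wood (np.int64(60), array([-3.7, 57.8, 83.4]))
top pad (np.int64(0), '') plate (np.int64(0), '') wood (np.int64(117), array([52.6, 73.6, 83.3]))
wrist pad (np.int64(1564), array([13.7, 14.7, 20.2])) plate (np.int64(967), array([-59.4,  -6.7,  -0.9])) wood (np.int64(3786), array([-4.5, 30.3, 44. ]))
```

Emit:
drive_tool(
  moves=[0,0,0,0,50,0,0,0,0,70,0,0,0,0,71,0,0,0,0,71,0,0,0,0,71],
)

```text
time_s: 21.95
tool_pos: [0.558, -0.18, 0.0648]
tool_rot: [179.9, -0.2, 5.3]
force: [0.8, -0.7, -0.1]
grip_width: 0.0696
grasp_force: 0.0
```

Emit:
drive_tool(
  moves=[0,0,0,0,60,0,0,0,0,48,0,0,0,0,40,0,0,0,0,34,0,0,0,0,34],
)

```text
time_s: 22.58
tool_pos: [0.5578, -0.1788, 0.0646]
tool_rot: [180.0, -0.2, 5.4]
force: [3.7, 3.0, 4.4]
grip_width: 0.0359
grasp_force: 4.7
```

```bash
python3 pad.py
```

```text
22.57 w 35.9 g 4.7
side pad (np.int64(10), array([18. , 27. , 29.1])) plate (np.int64(16), array([-7.4, -0.6,  4.4])) wood (np.int64(77), array([26.6, 64.4, 87. ]))
top pad (np.int64(0), '') plate (np.int64(0), '') wood (np.int64(124), array([55.7, 77.6, 88.9]))
wrist pad (np.int64(1669), array([19.7, 20.8, 26.1])) plate (np.int64(936), array([-59.6,   1.5,   7.2])) wood (np.int64(3414), array([ 3.7, 34.9, 45.6]))
```

Emit:
drive_tool(
  moves=[0,0,0,0,50,0,0,0,0,70,0,0,0,0,71,0,0,0,0,71,0,0,0,0,71],
)

```text
time_s: 23.35
tool_pos: [0.5547, -0.1808, 0.0628]
tool_rot: [179.9, 0.2, 5.3]
force: [0.2, -0.2, 0.7]
grip_width: 0.0697
grasp_force: 0.0
```

Emit:
drive_tool(
  moves=[0,0,0,0,62,0,0,0,0,56,0,0,0,0,50,0,0,0,0,50,0,0,0,0,50],
)

```text
time_s: 23.98
tool_pos: [0.5546, -0.1791, 0.0627]
tool_rot: [-180.0, 0.2, 5.3]
force: [-4.1, 2.8, -1.9]
grip_width: 0.0508
grasp_force: 5.1
```

```bash
python3 pad.py
```

```text
23.98 w 50.8 g 5.1
side pad (np.int64(6), array([18.1, 22.5, 28.5])) plate (np.int64(7), array([-46.7,  -4.3,   3.2])) wood (np.int64(71), array([21.1, 65.5, 87.1]))
top pad (np.int64(0), '') plate (np.int64(0), '') wood (np.int64(134), array([52.4, 77.5, 89.5]))
wrist pad (np.int64(1442), array([19.7, 20.7, 26. ])) plate (np.int64(1071), array([-59.4,  -0.1,   5.8])) wood (np.int64(2834), array([ 0.4, 34.6, 44.6]))
```

Emit:
drive_tool(
  moves=[0,0,0,0,47,0,0,0,0,44,0,0,0,0,42,0,0,0,0,42],
)

```text
time_s: 24.62
tool_pos: [0.5546, -0.1791, 0.0628]
tool_rot: [-180.0, 0.2, 5.3]
force: [-4.2, 3.9, -1.6]
grip_width: 0.0421
grasp_force: 6.8
```

```bash
python3 pad.py
```

```text
24.62 w 42.1 g 6.8
side pad (np.int64(6), array([16.4, 21.5, 32.1])) plate (np.int64(9), array([-6.6, -0.2,  6.1])) wood (np.int64(64), array([26.7, 65.6, 85.7]))
top pad (np.int64(0), '') plate (np.int64(0), '') wood (np.int64(126), array([52.3, 76.8, 89.1]))
wrist pad (np.int64(1542), array([19.8, 20.8, 26.1])) plate (np.int64(1082), array([-59.5,   2.2,   8.1])) wood (np.int64(3350), array([ 2.7, 34.8, 45.8]))
```

Emit:
drive_tool(
  moves=[0,0,0,0,40,0,0,0,0,38,0,0,0,0,36,0,0,0,0,34,0,0,0,0,34],
)

```text
time_s: 25.4
tool_pos: [0.5546, -0.1791, 0.0628]
tool_rot: [-180.0, 0.2, 5.3]
force: [-4.7, 3.5, -2.1]
grip_width: 0.0342
grasp_force: 9.6
```

```bash
python3 pad.py
```

```text
25.4 w 34.2 g 9.6
side pad (np.int64(4), '') plate (np.int64(11), array([-0.9,  0.9, 12.1])) wood (np.int64(73), array([11.5, 60.1, 84.9]))
top pad (np.int64(0), '') plate (np.int64(0), '') wood (np.int64(125), array([52.7, 76.3, 88.8]))
wrist pad (np.int64(1456), array([19.8, 21.2, 26.3])) plate (np.int64(1192), array([-58.7,   5.9,  11.5])) wood (np.int64(3625), array([ 7. , 34.4, 45.4]))
```

Emit:
drive_tool(
  moves=[0,0,0,0,34,0,0,0,0,34,0,0,0,0,34,0,0,0,0,34],
)

```text
time_s: 26.05
tool_pos: [0.5546, -0.1791, 0.0627]
tool_rot: [-180.0, 0.2, 5.3]
force: [-5.0, 3.5, -1.7]
grip_width: 0.0344
grasp_force: 9.6
```

```bash
python3 pad.py && python3 -c "
from cell import env
print(env.sign_off())"
```

```text
26.05 w 34.4 g 9.6
side pad (np.int64(4), '') plate (np.int64(10), array([-1.8,  2.4,  8.7])) wood (np.int64(70), array([20.4, 59.3, 87.6]))
top pad (np.int64(0), '') plate (np.int64(0), '') wood (np.int64(136), array([52.1, 76.6, 89.3]))
wrist pad (np.int64(1446), array([19.7, 21.2, 26.3])) plate (np.int64(1184), array([-53.3,   6. ,  11.5])) wood (np.int64(3659), array([ 6.9, 34.3, 45.4]))
the job is handed in; nothing more can be done
None
```

I handed the job in at about 26 s with the holder seated against the fixed jaw, the pad pushed in about 6 mm by my camera measurement, and both handles still gripped at about 9.6 N; the sign-off gave no verdict.

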